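# Shut and lock the specimen carrier

## Task

The lid of the specimen carrier stands ajar: push it down with a fingertip until it is shut, then set a fingertip in the slot of the round quarter-turn fastener on the lid and turn it clockwise (seen from above) to its stop, so that the lid is locked. Only push: do not swing the lid further open or lean hard on the carrier, and leave the small things around it standing where they are. Finish with the hand clear of everything.

Things in the scene. Friction and masses are not known exactly. Their poses are not given: they have to be found in the camera images.
- carrier: white specimen carrier, a low open case 180 (its x, front to back) x 200 (its y) mm, fixed to the worktop, rim 70 mm above it. Origin at the centre of its underside on the worktop; its x axis points from the front edge to the hinge at the back, z up. With the lid shut the lid's upper face is 78 mm above the worktop
- lid (a joint): angle in rad of the aluminium lid, 187 x 204 x 8 mm, hinged along the carrier's back rim (hinge line at x = +90 mm, z = 70 mm in the carrier's frame, along y). 0 = shut, grows as the front edge rises. The hinge is stiff: the lid stays where it is left; about 3 N down near the front edge closes it
- lid_left_pad (a point): bare place on the lid's upper face near its front left corner, good for pushing down: 155 mm in front of the hinge line, 78 mm left (+y) of the middle; moves with the lid
- lid_right_pad (a point): the same near the front right corner, 78 mm right (-y) of the middle
- fastener (a joint): angle in rad of the fastener: 0 = open (slot along the carrier's y axis), grows clockwise seen from above, stop at 1.571 = locked (slot along the carrier's x axis). Stiff (0.12 N m), stays where left. A 48 mm tongue under the lid lies along the slot: to the right (-y) when open, to the front and under a ledge of the case when locked; turned while the lid is up, it stops the lid from shutting
- slot_floor (a point): point on the fastener's axis at the floor of its slot; with the lid shut 82 mm above the worktop and 35 mm in front of the carrier's centre. The head is a disc 96 mm across; a black-floored slot 40 mm wide, 14 mm deep runs straight across it between grey raised halves. A fingertip set in it 30 mm off the axis turns the head by moving on an arc. Its y axis runs along the slot
- dropper: small white dropper bottle, 27 mm across, 63 mm tall, loose, right of the carrier; origin at the centre of its underside
- vial: small amber vial, 25 mm across, 50 mm tall, loose, right of the carrier; origin at the centre of its underside
- tape: roll of white tape lying flat, 42 mm across, 22 mm high, loose, left of the carrier; origin at the centre of its underside
- slips: small dark box of cover slips, 34 x 50 x 16 mm, loose, left of the carrier; origin at the centre of its underside

How it is judged:
By the outcome, as a careful person would: the job done as asked, in the order asked, and still so for the second after the job is handed in, with the robot touching nothing.
It also fails if it takes over 42 s, if anything falls off the work surface, if the arm or the gripper's body presses on something with over 40 N, if the wrist force passes 120 N, or if a joint passes its speed limit or range.

## Robot

A 7-joint arm with a two-finger parallel gripper is mounted at the origin on a cart in front of the work surface, level with it; the furniture and walls round the work are solid. World frame = base frame: x ahead of the robot, y to its left, z up, the work surface at z = 0. Lengths are in m, angles in rad, forces in N, time in s.
With the tool pointing down it reaches from about 0.375 to 0.925 m from the base axis. Payload 3.1 kg.
Tool frame: the origin (TCP) lies between the finger pads; the fingertips stand 19 mm ahead of it and the grasp point (between the pads) is the TCP; z points along the fingers, y is the line along which they close (so a half turn about z gives the same grasp; the last joint's range is limited). The gripper opens to 85 mm and grips with 20 to 120 N. Pads are 22 mm wide; open, the fingers measure 114 mm over their backs; the gripper's body (76 mm by 85 mm) begins 54 mm behind the grasp point. The pads swing forward as they close: fully open they stand 13 mm farther back than shut.
Start: joints at [1.016, 0.383, 0.044, 1.598, -0.018, 1.161, -0.05], TCP at [0.287, -0.583, 0.25] pointing down, gripper open.
Joint ranges: [-2.61, 2.61], [-0.41, 2.15], [-1.48, 1.57], [0, 2.5], [-1.57, 4.71], [0.05, 1.97], [-2.85, 2.85]. Speed limits (rad/s): [2.79, 2.79, 3.14, 3.14, 3.14, 3.14, 3.14].

## Interface

Orientations are given as a unit quaternion [x, y, z, w].
In Python, from bench import move_ptp, movel, move_j, move_gripper, pause, inverse_kinematics, read_camera, camera_params, MotionError, sign_off, look_for, tip_of, read_time_s, read_qpos, read_joint_vel, read_effort, read_eef_pos, read_tcp_rot, read_ft_force, read_ft_torque, read_finger_gap, read_grasp_force gives the robot as it stands. Calls block until the motion is done:
- move_ptp(position, orientation): joint-space move of the TCP to a pose.
- movel(position, orientation=None, speed=0.15): straight line of the TCP; orientation=None keeps the orientation; speed is the mean speed in m/s.
- move_j(angles): joint-space move.
- move_gripper(opening, effort=None): finger opening in m; effort is the grip in N (None keeps the last); returns when the fingers have stopped.
- pause(seconds).
- inverse_kinematics(position, orientation): joint angles nearest the present ones, or None.
- read_camera(name): name is "side" or "top" or "wrist"; returns the picture (400x640x3 uint8, red, green, blue); there is no depth.
- camera_params(name): a dict with "K" (3x3 intrinsics, pixels), "camera_from_world" (4x4, takes a point from world to camera coordinates). Camera axes: x right, y down, z forward; pixel columns grow to the right and rows downward; lengths in m; the calibration is good to about 2 mm. The wrist camera is an equidistant fisheye: a pixel r from the principal point sees the ray r / f radians off the axis. A picture is of the moment at which its call begins: read the wrist's pose just before it. camera_params takes no time and is no camera call; for the wrist camera it gives the pose at the moment of the call.
A pose or a line that the arm cannot do raises MotionError and nothing moves.
- sign_off(): hands the job in; it is judged then, once.
Trained networks look in the newest picture that a camera, given by its name, has taken for a name from the list of things; names that differ only in an ending like _2 or _b are one class to them, and where a whole thing is asked for, a point or a joint stands for the part that bears it (a point fixed in the world has none). Each returns a list of dicts, best first, with "confidence" (0 to 1); they miss things now and then, are a little off and sometimes report something else, mostly with a low value. They report only what shows in the picture. A call takes as long as a camera call.
- look_for(camera, name): "at" ([column, row] in pixels, amid what is visible of it).
- tip_of(camera, name): "at" ([column, row] in pixels: a listed point, or the origin of a listed thing).
Readings, each from a call of its own:
- read_time_s(): time.
- read_qpos(): joint angles.
- read_joint_vel(): joint speeds.
- read_effort(): joint torques, N m.
- read_eef_pos(): TCP position.
- read_tcp_rot(): TCP orientation.
- read_ft_force(): force on the tool from outside, world axes, zero at the start.
- read_ft_torque(): the same for the moment, N m.
- read_finger_gap(): finger opening in m.
- read_grasp_force(): force on a finger pad.
Only numpy, scipy, OpenCV 4.12 (cv2) and the standard library are available. Lean on these libraries where they do the work, as an engineer would, in place of code of your own. Each camera call takes 0.05 s, during which the arm holds its last target. There are 200 camera calls.

## Working session

There is one attempt and no reset: what is moved stays moved. The work goes in short steps, each a Python script; the robot and the scene stay as the last script left them, time stands still between calls to the robot, and variables do not carry over. Pictures are saved under pics/ and viewed, at most 10 in all, crops included, and the job is handed in when it is done.

```bash
mkdir -p pics; ls; python3 - <<'E'
from bench import *
import cv2,numpy as np
for c in ["top","side"]:
    im=read_camera(c); cv2.imwrite(f"pics/{c}0.png",im[:,:,::-1])
    p=camera_params(c); print(c,np.round(p["K"],1).tolist(),np.round(p["camera_from_world"],4).tolist())
    for n in ["carrier","lid_left_pad","lid_right_pad","slot_floor","dropper","vial","tape","slips"]:
        print(n,[(np.round(d["at"],1).tolist(),round(d["confidence"],2)) for d in tip_of(c,n)[:3]])
print(read_time_s(),read_tcp_rot(),read_ft_force())
E
```

```text
pics
top [[475.8, 0.0, 323.1], [0.0, 475.8, 192.0], [0.0, 0.0, 1.0]] [[0.0155, -0.9999, -0.0038, 0.1065], [-0.9987, -0.0153, -0.0495, 0.5381], [0.0494, 0.0046, -0.9988, 0.9358], [0.0, 0.0, 0.0, 1.0]]
carrier [([350.5, 180.7], 0.56), ([424.6, 176.2], 0.42)]
lid_left_pad [([309.2, 198.2], 0.64)]
lid_right_pad [([394.7, 211.4], 0.65), ([425.0, 177.0], 0.32)]
slot_floor [([355.6, 192.3], 0.96)]
dropper [([421.8, 219.1], 0.7)]
vial [([423.3, 173.8], 0.74)]
tape [([275.1, 175.8], 0.69)]
slips [([277.2, 131.7], 0.69)]
side [[369.1, 0.0, 316.7], [0.0, 369.1, 200.9], [0.0, 0.0, 1.0]] [[0.8921, -0.4515, 0.0182, -0.429], [-0.292, -0.6067, -0.7393, 0.2874], [0.3448, 0.6542, -0.6731, 0.655], [0.0, 0.0, 0.0, 1.0]]
carrier []
lid_left_pad [([303.6, 182.2], 0.78), ([330.7, 227.3], 0.54)]
lid_right_pad [([333.9, 227.1], 0.88)]
slot_floor [([329.2, 197.2], 0.97)]
dropper [([334.3, 294.7], 0.84)]
vial [([371.5, 279.2], 0.6)]
tape []
slips []
0.9 [9.74025573e-01 2.26438029e-01 2.63563297e-05 3.60721324e-05] [-0.20905393 -0.12704228 -0.45618442]
```

View pics/top0.png

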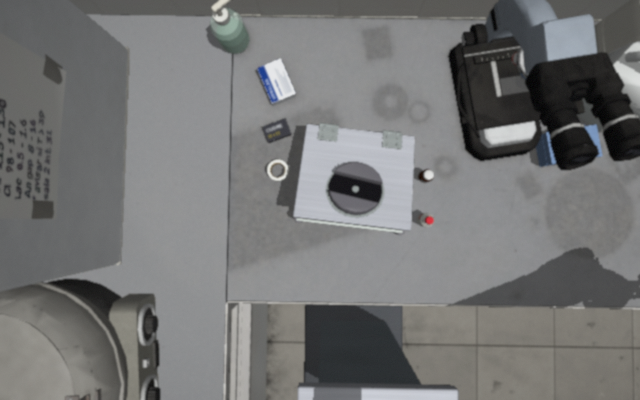

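View pics/side0.png

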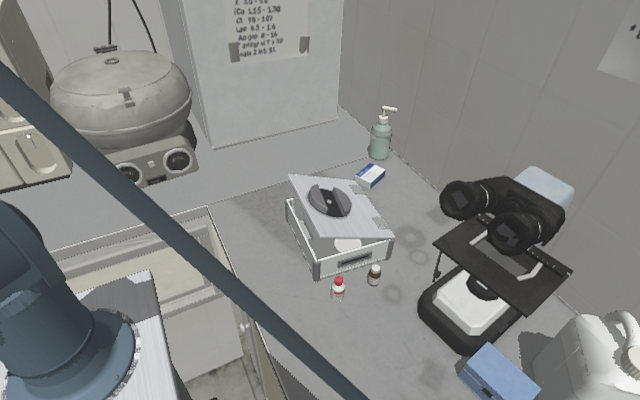

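```bash
cat > h.py <<'E'
from bench import *
import numpy as np, cv2
from scipy.spatial.transform import Rotation as R
from scipy.optimize import least_squares
def proj(c,X):
    p=camera_params(c);q=np.atleast_2d(X)@p["camera_from_world"][:3,:3].T+p["camera_from_world"][:3,3]
    u=q@p["K"].T; return u[:,:2]/u[:,2:]
def on_z(c,uv,z):
    p=camera_params(c);T=np.linalg.inv(p["camera_from_world"]);d=T[:3,:3]@np.linalg.inv(p["K"])@[uv[0],uv[1],1]
    return T[:3,3]+d*(z-T[2,3])/d[2]
def lidpts(s,a):
    "s=x,y,yaw of carrier -> left pad,right pad,slot floor world"
    L=np.array([[-.155,.078,.008],[-.155,-.078,.008],[-.125,0,.012]])
    c,n=np.cos(a),np.sin(a)
    P=np.c_[.09+c*L[:,0]+n*L[:,2],L[:,1],.07-n*L[:,0]+c*L[:,2]]
    return R.from_euler('z',s[2]).apply(P)+[s[0],s[1],0]
E
python3 - <<'E'
from h import *
T=np.array([[309.2,198.2],[394.7,211.4],[355.6,192.3]]);S=np.array([[303.6,182.2],[333.9,227.1],[329.2,197.2]])
f=lambda v:np.r_[(proj("top",lidpts(v[:3],v[3]))-T).ravel(),(proj("side",lidpts(v[:3],v[3]))-S).ravel()]
r=least_squares(f,[.55,-.06,0,.2],loss='soft_l1');print(np.round(r.x,4),np.round(r.fun,1),np.round(lidpts(r.x[:3],r.x[3]),3))
print(on_z("top",[350.5,180.7],0))
for n,u in dict(dropper=[421.8,219.1],vial=[423.3,173.8],tape=[275.1,175.8],slips=[277.2,131.7]).items():print(n,np.round(on_z("top",u,0),3))
E
```

```text
[ 0.5593  0.0557 -0.1134  0.3736] [-0.5  1.2  3.1 -0.5 -0.5 -3.6  0.7 -2.1 -3.9  0.3 -0.2  4.3] [[ 0.517  0.139  0.134]
 [ 0.499 -0.016  0.134]
 [ 0.537  0.058  0.127]]
[0.56075984 0.05971392 0.        ]
dropper [ 0.485 -0.085  0.   ]
vial [ 0.577 -0.088  0.   ]
tape [0.568 0.213 0.   ]
slips [0.659 0.21  0.   ]
```

The lid stands ajar about 20°. In the top view its corners are near (294,220), (412,233), (414,135) and (306,125), and the slot is at (355,190). I'll refine the fit with these corners, then check IK for both the push and the arc.

```bash
cat >> h.py <<'E'
def corners(s,a):
    L=np.array([[-.187,.102,.008],[-.187,-.102,.008],[0,-.102,.008],[0,.102,.008]])
    c,n=np.cos(a),np.sin(a)
    P=np.c_[.09+c*L[:,0]+n*L[:,2],L[:,1],.07-n*L[:,0]+c*L[:,2]]
    return R.from_euler('z',s[2]).apply(P)+[s[0],s[1],0]
def down(yaw): return np.array([np.cos(yaw/2),np.sin(yaw/2),0,0])
E
python3 - <<'E'
from h import *
T=np.array([[309.2,198.2],[394.7,211.4],[355.6,192.3]]);S=np.array([[303.6,182.2],[333.9,227.1],[329.2,197.2]])
C=np.array([[294,220],[412,233],[414,135],[306,125]])
f=lambda v:np.r_[(proj("top",lidpts(v[:3],v[3]))-T).ravel(),(proj("side",lidpts(v[:3],v[3]))-S).ravel(),(proj("top",corners(v[:3],v[3]))-C).ravel()]
r=least_squares(f,[.55,-.06,0,.2],loss='soft_l1');print(np.round(r.x,4),np.round(r.fun,1),np.round(lidpts(r.x[:3],r.x[3]),3))
x,y,psi,a=r.x
L=lidpts(r.x[:3],a)
for off in (0,np.pi,np.pi/2):
  q=inverse_kinematics(L[0]+[0,0,.1],down(psi+off)); print("L",off,None if q is None else np.round(q,2))
  q=inverse_kinematics(L[1]+[0,0,.1],down(psi+off)); print("R",off,None if q is None else np.round(q,2))
ax=lidpts(r.x[:3],0)[2]
for off in (0,np.pi):
 for side in (1,-1):
  for t in (0,.8,1.57,1.95):
    p=ax+R.from_euler('z',psi-t).apply([0,.03*side,.022])
    q=inverse_kinematics(p,down(psi+off-t)); print(off,side,t,None if q is None else np.round(q,2))
print(read_finger_gap())
E
```

```text
[ 0.5574  0.0556 -0.0871  0.3724] [ 0.2  3.6  4.  -0.4 -0.2 -2.5 -0.8 -1.3 -3.6  0.9 -0.9  4.8 -0.6 -2.5
  0.1 -3.3  0.1  0.8 -0.4 -0.2] [[ 0.513  0.138  0.134]
 [ 0.499 -0.018  0.134]
 [ 0.535  0.058  0.127]]
L 0 [ 0.28  0.25 -0.7   1.87  0.18  1.09 -2.14]
R 0 [ 0.33  0.14 -0.41  1.95  0.06  1.06 -1.76]
L 3.141592653589793 [ 0.43  0.29 -0.87  1.87  0.24  1.1   0.94]
R 3.141592653589793 [ 0.57  0.17 -0.67  1.94  0.12  1.07  1.34]
L 1.5707963267948966 [ 0.35  0.26 -0.78  1.87  0.21  1.09 -0.6 ]
R 1.5707963267948966 [ 0.44  0.15 -0.53  1.95  0.09  1.06 -0.21]
0 1 0 [ 0.2   0.4  -0.52  1.97  0.26  0.83 -2.12]
0 1 0.8 [ 0.06  0.4  -0.32  1.94  0.17  0.83 -2.81]
0 1 1.57 [ 0.78  0.79 -1.25  1.9   0.85  1.11  2.24]
0 1 1.95 [ 0.8   0.79 -1.25  1.91  0.85  1.11  1.88]
0 -1 0 [ 0.22  0.36 -0.41  2.    0.19  0.81 -1.95]
0 -1 0.8 [ 0.13  0.32 -0.33  2.05  0.14  0.79 -2.74]
0 -1 1.57 [ 0.82  0.66 -1.24  2.04  0.75  1.01  2.25]
0 -1 1.95 [ 0.79  0.67 -1.24  2.03  0.76  1.02  1.84]
3.141592653589793 1 0 [ 0.4   0.46 -0.76  1.96  0.41  0.87  0.91]
3.141592653589793 1 0.8 [ 0.31  0.46 -0.63  1.92  0.35  0.87  0.19]
3.141592653589793 1 1.57 [ 0.29  0.45 -0.55  1.92  0.3   0.86 -0.51]
3.141592653589793 1 1.95 [ 0.28  0.43 -0.51  1.93  0.28  0.85 -0.85]
3.141592653589793 -1 0 [ 0.46  0.42 -0.68  1.99  0.35  0.85  1.06]
3.141592653589793 -1 0.8 [ 0.39  0.37 -0.63  2.04  0.29  0.82  0.28]
3.141592653589793 -1 1.57 [ 0.34  0.36 -0.62  2.05  0.28  0.81 -0.53]
3.141592653589793 -1 1.95 [ 0.31  0.36 -0.61  2.04  0.28  0.82 -0.93]
0.0857974085502585
```

```bash
python3 - <<'E'
from h import *
s=np.array([.5574,.0556,-.0871]);a0=.3724
q=down(s[2]+np.pi)
def P(a,e=0): return lidpts(s,a)[0]+[0,0,.019+e]
t0=read_time_s()
move_gripper(0.0,20)
move_ptp(P(a0,.06),q); print("above",read_time_s()-t0,read_eef_pos())
movel(P(a0,.022),speed=.1); pause(.2); f0=read_ft_force(); print("f0",np.round(f0,2),read_time_s()-t0)
# path: straight down to contact, then along the arc down to 6 mm below expected shut
pts=[P(a0,e) for e in np.arange(.019,-.0001,-.003)]+[P(a) for a in np.arange(a0-.02,.05,-.025)]+[P(.045),P(.035),P(.025),P(.015)]+[P(.0,e) for e in np.arange(.001,-.0081,-.001)]
for p in pts:
    movel(p,speed=.04)
    f=read_ft_force()-f0; z=read_eef_pos()[2]-.019
    print(round(z,4),np.round(f,1),round(read_time_s()-t0,2))
    if f[2]>9 or np.linalg.norm(f)>14: print("stop"); break
E
```

```text
above 3.4417000000000004 [0.5134899  0.13630523 0.21271192]
f0 [ 1.04 -0.56 -0.34] 4.175
0.1528 [-1.7  0.   0.5] 4.42
0.1496 [-1.7  0.7  0.7] 4.67
0.1465 [-1.8 -0.3  0.8] 4.92
0.1436 [-0.8  0.4 -0.5] 5.17
0.1406 [-1.5  1.8  0.5] 5.42
0.1378 [-0.9  0.7  1.2] 5.67
0.1349 [-0.3  0.4  1.1] 5.92
0.1307 [ 0.1 -0.3  0.6] 6.17
0.127 [-1.1  0.6  1. ] 6.42
0.1233 [-1.4  0.2  1. ] 6.67
0.1197 [-0.8  0.6  0.9] 6.92
0.1161 [-0.2  0.7  1.6] 7.17
0.1124 [-1.6  0.1 -0. ] 7.42
0.1086 [-0.9  0.4  0.2] 7.67
0.1048 [-0.2 -0.1 -0.4] 7.92
0.1011 [-0.9  0.3 -0.1] 8.17
0.0973 [-0.9  0.1 -0.5] 8.42
0.0934 [-1.7 -0.1  0.4] 8.67
0.0896 [-1.   0.4  0.5] 8.92
0.0858 [-2.   0.3  0.8] 9.17
0.0848 [-2.  -0.6  0.5] 9.42
0.0833 [-1.2  1.2 -0. ] 9.67
0.0818 [-0.9  1.2  0.9] 9.92
0.0802 [-1.1  0.   0.2] 10.17
0.0789 [-1.3  1.   0.5] 10.42
0.0781 [-1.6 -1.1  3.1] 10.67
0.0781 [-3.5 -0.5  9.7] 10.92
stop
```

```bash
python3 - <<'E'
from h import *
p=read_eef_pos(); movel(p+[0,0,.05],speed=.12)
s=np.array([.5574,.0556,-.0871]); ax=lidpts(s,0)[2]
movel(ax+[-.06,0,.15],down(s[2]+np.pi),speed=.2)
print(read_time_s(),read_eef_pos())
for c in ["top","side","wrist"]:
    P=camera_params(c)
    im=read_camera(c); cv2.imwrite(f"pics/{c}1.png",im[:,:,::-1])
    for n in ["slot_floor","lid_left_pad","lid_right_pad"]:
        ds=tip_of(c,n)[:2];print(c,n,[(np.round(d["at"],1).tolist(),round(d["confidence"],2)) for d in ds])
    if c=="wrist": print(P["K"].tolist(),P["camera_from_world"].tolist())
E
python3 -c "
import cv2,numpy as np
a=cv2.imread('pics/top1.png')[80:280,220:480];b=cv2.imread('pics/side1.png')[130:330,200:460]
cv2.imwrite('pics/c1.png',cv2.resize(np.hstack([a,b]),None,fx=1.5,fy=1.5))"
```

```text
13.1667 [0.46201122 0.0589212  0.23121231]
top slot_floor [([352.9, 198.5], 0.92)]
top lid_left_pad [([311.0, 207.5], 0.75), ([353.8, 179.0], 0.31)]
top lid_right_pad []
side slot_floor [([322.2, 217.7], 0.63)]
side lid_left_pad [([297.6, 200.1], 0.59), ([336.7, 295.8], 0.51)]
side lid_right_pad [([323.5, 249.9], 0.92)]
wrist slot_floor [([324.7, 244.6], 0.95)]
wrist lid_left_pad [([404.1, 220.2], 0.63)]
wrist lid_right_pad [([246.4, 218.1], 0.78)]
[[309.70691628693146, 0.0, 320.433088954081], [0.0, 309.70691628693146, 198.25376490925925], [0.0, 0.0, 1.0]] [[0.08555221827181979, 0.9963326145894223, 0.0014625505724781723, -0.09986582496800812], [0.9493166843956362, -0.0819605361843245, 0.3034473648533704, -0.4683344556082874], [0.3024543778437459, -0.024572171531718156, -0.9528470799185822, 0.22353110026728107], [0.0, 0.0, 0.0, 1.0]]
```

View pics/c1.png

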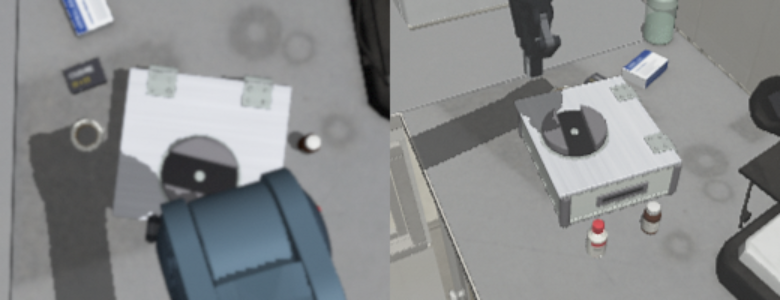

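View pics/wrist1.png

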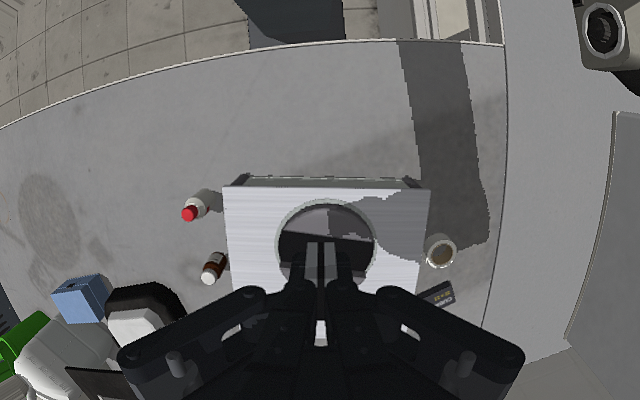

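The lid is shut in both views, and the slot centre is in sight of all three cameras. Next step: refit the carrier pose with the lid at 0.

```bash
python3 - <<'E'
from h import *
K=np.array([[309.70691628693146,0,320.433],[0,309.7069,198.2538],[0,0,1]])
M=np.array([[0.08555221827181979,0.9963326145894223,0.0014625505724781723,-0.09986582496800812],[0.9493166843956362,-0.0819605361843245,0.3034473648533704,-0.4683344556082874],[0.3024543778437459,-0.024572171531718156,-0.9528470799185822,0.22353110026728107]])
def pw(X):
    p=X@M[:,:3].T+M[:,3]; r=np.hypot(p[:,0],p[:,1]);th=np.arctan2(r,p[:,2])
    return K[:2,2]+K[0,0]*(th/r)[:,None]*p[:,:2]
W=np.array([[404.1,220.2],[246.4,218.1],[324.7,244.6]])
WC=np.array([[429,190],[223,187]])
def f(v,parts=False):
    L=lidpts(v,0)
    o=[(proj("top",L)-[[311,207.5],[0,0],[352.9,198.5]])[[0,2]],(proj("side",L)-[[297.6,200.1],[323.5,249.9],[322.2,217.7]]),pw(L)-W,pw(corners(v,0))[:2]-WC]
    return [np.round(k,1).tolist() for k in o] if parts else np.concatenate(o).ravel()
r=least_squares(f,[.557,.055,-.087],loss='soft_l1');print(np.round(r.x,4),f(r.x,True),np.round(lidpts(r.x,0),4))
g=lambda x:np.r_[(proj("top",[[*x,.082]])-[352.9,198.5]).ravel(),(pw(np.array([[*x,.082]]))-[324.7,244.6]).ravel()]
for sel in (slice(0,2),slice(2,4)): print(least_squares(lambda x:g(x)[sel],[.52,.06]).x)
E
```

```text
[ 0.5599  0.0558 -0.1013] [[[-1.9, 0.4], [-0.0, -1.8]], [[1.3, -0.1], [0.0, -2.1], [0.9, 0.1]], [[0.1, -0.2], [-0.8, -0.2], [0.1, 4.5]], [[1.6, -0.7], [-3.2, -0.8]]] [[ 0.5031  0.1399  0.078 ]
 [ 0.4873 -0.0153  0.078 ]
 [ 0.5251  0.0593  0.082 ]]
[0.52175406 0.05918572]
[0.52012477 0.05964878]
```

```bash
python3 - <<'E'
from h import *
ax=np.array([.522,.0593]);psi=-.10
def P(t,z): 
    o=R.from_euler('z',psi-t).apply([0,-.03,0]); return np.array([ax[0]+o[0],ax[1]+o[1],z+.019])
Q=lambda t:down(psi+np.pi-t)
movel(P(0,.125),Q(0),speed=.2); movel(P(0,.103),speed=.08); pause(.15); f0=read_ft_force()
ok=True
for z in (.0985,.094,.090,.086):
    movel(P(0,z),speed=.05); f=read_ft_force()-f0; print(z,np.round(f,1),round(read_eef_pos()[2]-.019,4))
    if f[2]>5: ok=False; print("touch"); movel(P(0,.11)); break
if ok:
  for t in np.arange(.08,2.05,.08):
    movel(P(t,.086),Q(t),speed=.03)
    f=read_ft_force()-f0; l=R.from_euler('z',-(psi-t)).apply(f)  # l[0]: along slot-normal; motion is -x
    e=read_eef_pos()-P(t,.086)
    print(round(t,2),np.round(l,1),np.round(e*1000,1),round(read_time_s(),2))
    if np.linalg.norm(f)>13: print("stop");break
E
```

```text
0.0985 [-0.2  0.1  0.1] 0.0982
0.094 [1.  0.2 0.5] 0.0936
0.09 [ 0.3 -0.5  0.1] 0.0897
0.086 [-0.6  0.2  0.3] 0.0857
0.08 [-0.1 -0.  -0.5] [-0.   0.   0.1] 16.28
0.16 [ 0.5 -0.5 -1. ] [0.1 0.  0.1] 16.53
0.24 [ 0.5 -0.9  0.6] [0.1 0.  0. ] 16.78
0.32 [ 1.1  0.1 -0.1] [ 0.3 -0.1  0.1] 17.03
0.4 [ 3.3 -0.8 -0. ] [ 1.  -0.6  0.2] 17.28
0.48 [2.8 0.  0. ] [ 0.8 -0.4  0.2] 17.53
0.56 [ 3.3  1.2 -1.2] [0.5 0.1 0.2] 17.78
0.64 [ 3.3  1.4 -0.8] [0.5 0.3 0.2] 18.03
0.72 [ 4.5  1.6 -0.5] [0.5 0.3 0.2] 18.28
0.8 [ 4.2  2.6 -1.5] [0.5 0.3 0.2] 18.53
0.88 [ 3.5  2.5 -1.8] [0.6 0.1 0.2] 18.78
0.96 [ 3.5  3.5 -1.1] [ 0.7 -0.   0.2] 19.03
1.04 [ 4.8  4.3 -0.5] [ 0.8 -0.2  0.2] 19.28
1.12 [ 3.3  3.7 -0.5] [ 0.8 -0.5  0.2] 19.53
1.2 [ 3.1  5.  -0.1] [ 0.8 -0.7  0.2] 19.78
1.28 [ 3.8  4.3 -0.9] [ 0.7 -0.9  0.2] 20.03
1.36 [ 4.3  5.1 -0.6] [ 0.6 -1.2  0.1] 20.28
1.44 [ 3.9  4.1 -0.6] [ 0.4 -1.4  0.1] 20.53
1.52 [3.7 4.1 0.2] [ 0.2 -1.6  0.1] 20.78
1.6 [3.4 4.  0.6] [-0.  -1.8  0. ] 21.03
1.68 [3.3 4.6 1. ] [-0.3 -1.9 -0. ] 21.28
1.76 [4.2 4.3 1. ] [-0.6 -1.9 -0.1] 21.53
1.84 [4.9 3.3 1.6] [-0.9 -2.  -0.2] 21.78
1.92 [3.9 3.9 2.1] [-1.2 -2.  -0.4] 22.03
2.0 [7.6 2.9 5.4] [-3.  -3.7 -0.7] 22.28
```

```bash
python3 - <<'E'
from h import *
ax=np.array([.522,.0593]);psi=-.10
def P(t,z): 
    o=R.from_euler('z',psi-t).apply([0,-.03,0]); return np.array([ax[0]+o[0],ax[1]+o[1],z+.019])
Q=lambda t:down(psi+np.pi-t)
for t in (2.04,2.08,2.12,2.16):
    movel(P(t,.087),Q(t),speed=.03)
    f=read_ft_force(); l=R.from_euler('z',-(psi-t)).apply(f)
    print(t,np.round(l,1),np.round((read_eef_pos()-P(t,.087))*1000,1),read_time_s())
    if np.linalg.norm(f)>16: break
t-=.3; movel(P(t,.087),speed=.04)      # relax off the wall
movel(P(t,.13),speed=.08); print(np.round(read_ft_force(),1))
movel(P(t,.25)+[-.08,-.05,0],speed=.2)
move_j([1.016,.383,.044,1.598,-.018,1.161,-.05]); print(read_time_s())
for c in ["top","side"]:
    im=read_camera(c); cv2.imwrite(f"pics/{c}2.png",im[:,:,::-1])
    for n in ["dropper","vial","tape","slips","slot_floor"]:
        print(c,n,[np.round(d["at"],1).tolist() for d in tip_of(c,n)[:1]])
a=cv2.imread('pics/top2.png')[80:280,220:480];b=cv2.imread('pics/side2.png')[130:330,200:460]
cv2.imwrite('pics/c2.png',cv2.resize(np.hstack([a,b]),None,fx=1.5,fy=1.5))
E
```

```text
2.04 [8.4 3.3 3.3] [-4.1 -4.6 -1.5] 22.5333
2.08 [9.7 2.2 5.1] [-5.  -5.5 -1.6] 22.7833
2.12 [11.8  2.5  6.5] [-6.  -6.4 -1.8] 23.0333
2.16 [12.8  2.3  7.7] [-6.9 -7.2 -2.1] 23.2833
[ 0.9 -0.1 -0.2]
27.475
top dropper [[423.3, 222.7]]
top vial [[424.1, 179.8]]
top tape [[277.7, 175.6]]
top slips [[279.0, 129.7]]
top slot_floor [[353.2, 198.4]]
side dropper [[336.4, 293.3]]
side vial [[370.8, 280.2]]
side tape [[313.5, 197.0]]
side slips [[338.2, 186.2]]
side slot_floor [[321.9, 216.5]]
```

View pics/c2.png

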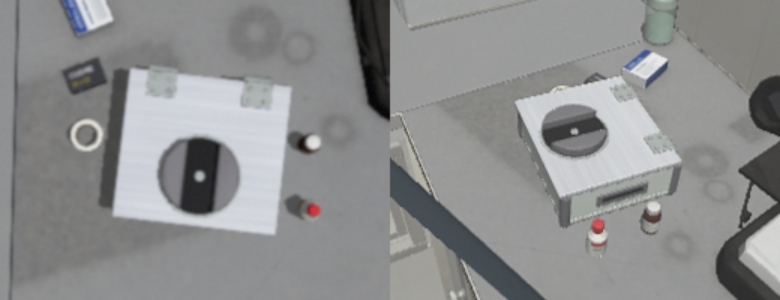

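The lid is shut, the slot runs front to back, and the small things haven't moved. I'll check the slot angle numerically before handing in.

```bash
python3 - <<'E'
from h import *
g=cv2.imread('pics/top2.png',0); m=np.zeros_like(g); m[168:228,325:382]=(g[168:228,325:382]<45)
n,l,st,_=cv2.connectedComponentsWithStats(m); k=1+np.argmax(st[1:,4]); v,u=np.nonzero(l==k)
X=np.array([on_z("top",(a,b),.082)[:2] for a,b in zip(u,v)])
box=cv2.minAreaRect((X*1000).astype(np.float32)); print(box)
w=np.linalg.svd(X-X.mean(0),full_matrices=False)[2][0]; print("slot yaw",np.arctan(w[1]/w[0]))
E
```

```text
((524.9552612304688, 58.485801696777344), (36.434303283691406, 88.39107513427734), 84.06647491455078)
slot yaw -0.09767437905397505
```

The slot yaw is -0.098 and the carrier's is -0.10, so the fastener is at its stop.

```bash
python3 -c "
from bench import *
print(sign_off(),read_time_s())"
```

```text
the job is handed in; nothing more can be done
the job is handed in; nothing more can be done
```

The lid is pushed shut and the fastener turned clockwise to its stop, so the lid is locked; the small things stand where they were, the hand is clear, and I handed the job in at about 28 s.

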